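Fasten the filter cover with a push rivet

TASK

The dust filter's cover still misses the rivet in its one open corner hole. Take the push rivet whose centre pin stands up out of the rivet tray, seat it in the open hole with its pin still up and its head fully home on the cover, then press the pin in flush and let go. Press gently but firmly, never with more than 25 N on the cover, and leave the other things on the bench as they are.

Things in the scene. Friction and masses are not known exactly. Their poses are not given: they have to be found in the camera images.
- rivet_seat (a point): New push rivet, black plastic, 20 g, loose in one of the tray's three holes, the only one with a pin standing up. Point: centre of its round head's underside, z up the rivet. Head 26 mm across, 6 mm thick above this point. Below it the 12 mm shank runs 20 mm down, its last 4 mm tapering to 8 mm. Grasp it by the 10 mm pin, which stands 10.5 to 12 mm above the head at the start.
- pin_top (a point): Centre of the flat top of the rivet's pin, 10 mm diameter; at the start 16.5 to 18 mm above rivet_seat. When flush it is level with the head's top face, 6 mm above rivet_seat.
- pin (a joint): How far the pin is pushed into the rivet, m: 0 fully up (12 mm proud), 0.012 flush with the head (end stop). Stiff: it starts to slide at about 11 N, a little more when moved faster (0.6 N per 10 mm/s), and stays where it is left.
- cover: Aluminium cover of the grey filter box, 190 x 150 x 8 mm, level, its top 58 to 74 mm above the bench. Origin: on its top face at the centre of the one open hole, 13.5 mm diameter, right through, hollow below; z up, x along the long side. It reaches 40 mm to -x, 150 to +x, 35 to +y, 115 to -y. Other corners: fixed rivet heads 6 mm high (at 133,15; 133,-95; -20,-95 mm).
- gasket_edge (a point): A point on the foam gasket under the cover, straight below the open hole, 16 mm below the cover's top. The foam yields under a push: the cover first sinks level under some 4 N by 0 to 8 mm (not known beforehand, different each time) and stays down; once packed it is firm, about 12 N per mm, springing back. Only then does the pin start to slide.
- tray: Fixed wooden rivet tray, 70 (x) x 180 (y) x 30 mm high, origin at the centre of its underside. Three 15 mm through holes in a row along its y, at -60, 0 and +60 mm, each holding one part by its head.
- used: A spare used rivet in the tray with its pin already flush (head 26 mm across, 6 mm high, flat). Origin: centre of its head's underside. Leave it.
- plug: A solid domed plug in the tray (head 26 mm across, 9.5 mm high, no pin). Origin: centre of its head's underside. Leave it.
- buff: A small polishing wheel, 34 mm across, 16 mm high with its hub, lying on the bench. Origin: centre of its underside. Leave it.
- cup: Orange plastic cup, 66 mm across, 70 mm high, on the bench. Origin: centre of its underside. Leave it.
- jar: Glass jar, 56 mm across, 60 mm high, on the bench. Origin: centre of its underside. Leave it.
- brush: Bench brush lying on the bench. Leave it.
Not all that is in view belongs to the job. What is shaped like the part that bears rivet_seat but orange or yellow is not meant.

How it is judged (in metres and radians):
On the way, in this order (a step that is already met when the one before it is completed fails the run):
1. the rivet sits fully home in the open hole with its pin still up (pushed in less than 4 mm) (z of rivet_seat in the frame of cover between -0.003 and 0.0015 m and horizontal distance between rivet_seat and cover below 0.003 m and angle between rivet_seat's own z axis and vertical below 0.08 rad and value of joint pin below 0.004 m), for 0.2 s.
2. the pin is pushed in to within 1.5 mm of flush (value of joint pin above 0.0105 m), for 0.2 s.
At the end, for the whole second after the job is handed in: The rivet stays in the cover's open hole: head's underside within 1.5 mm of the cover's top face, within 3 mm of the hole's centre and upright to 0.08 rad, its pin within 1.5 mm of flush, and nothing touches it (z of rivet_seat in the frame of cover between -0.003 and 0.0015 m and horizontal distance between rivet_seat and cover below 0.003 m and angle between rivet_seat's own z axis and vertical below 0.08 rad and value of joint pin above 0.0105 m).
It fails at once if more than 25 N on the cover (contact force between anything else and cover above 25 N).
It fails at once if another thing shifted by more than 20 mm (distance of any of used, plug, buff, cup, jar, brush from where it was at the start of the episode above 0.02 m).
It also fails if it takes over 46 s, if anything falls off the work surface, if the arm or the gripper's body presses on something with over 40 N, if the wrist force passes 120 N, or if a joint passes its speed limit or range.

ROBOT

A 6-joint arm with a two-finger parallel gripper is mounted at the origin on the work surface. World frame = base frame: x ahead of the robot, y to its left, z up, the work surface at z = 0. Lengths are in m, angles in degrees, forces in N, time in s.
With the tool pointing down it reaches from about 0.375 to 0.9 m from the base axis. Payload 3.1 kg.
Tool frame: the origin (TCP) lies at the very end of the fingers, on their centre line; the grasp point (between the pads) lies 19 mm behind it; z points along the fingers, y is the line along which they close (so a half turn about z gives the same grasp; the last joint's range is limited). The gripper opens to 87 mm and grips with 3 to 60 N. Pads are 19 mm wide; open, the fingers measure 117 mm over their backs; the gripper's body (75 mm by 190 mm) begins 51 mm behind the grasp point.
Start: joints at [61.736, 30.224, 82.088, -0, 67.689, -10.227], TCP at [0.193, 0.594, 0.223] pointing down, gripper open.
Joint ranges: [-176.69, 176.69], [-43.24, 126.21], [12.49, 139.97], [-82, 262], [0, 151.66], [-163.58, 163.58]. Speed limits (degrees/s): [159.86, 159.86, 180, 180, 180, 180].

INTERFACE

Orientations are given as a 3x3 rotation matrix whose columns are the frame's x, y, z axes.
In Python, from rig import * gives the robot as it stands.
- The arm moves only by the tool jog_arm, never from a script. Its arguments are lists of equal length, an entry for each row: "delta_pos": the shift along the world's x, y, z in cm, a list of three; "turn": the turn about the world's z in degrees; "grip": the closure, from 0 (fully open) to 1 (shut). In form: {"delta_pos": [[x, y, z], ...], "turn": [turn, ...], "grip": [grip, ...]}. A call has 1 to 12 rows; each row is the pose to reach, as a shift and turn from the pose commanded when the call began; what a row does not reach only later rows make up. A row lasts 1/8 s, in which the tool goes at most 62.5 mm and 10.7 degrees, less where a joint would pass 70% of its speed; a pose out of reach is approached as far as the arm can. A call with a gripper value outside its range is refused whole. The fingers move at their own pace and stop on an object; the grip force is fixed at half the most. Time passes only in rows, so rows that repeat a pose let the fingers close. It gives the time, the measured TCP pose, the force, the opening and the grip force at its end, in the units of the state.
- read_state(): the state, without advancing time (a new reading comes with each control period).
- capture(name): name is "scene" or "top" or "wrist"; returns a dict with "color" (480x640x3 uint8, blue, green, red), "fovy" (degrees; the focal length in pixels is half the picture's height over the tangent of half this angle, whatever the lens; pixels are square), "cx", "cy" (the principal point, pixels), "camera_from_world" (4x4, takes a point from world to camera coordinates). Camera axes: x right, y up, looking along -z (the intrinsics and any distortion apply to the point x, -y, -z); pixel columns grow to the right and rows downward; lengths in m; the calibration is good to about 2 mm. A picture is of the moment at which its call begins. There is no depth.
- hand_in(): hands the job in; it is judged then, once.
The state is a dict: "time_s": time; "joint_positions": joint angles; "qvel": joint speeds; "tau": joint torques, N m; "position": TCP position; "tcp_rot": TCP orientation; "force": force on the tool from outside, world axes, zero at the start; "moment": the same for the moment, N m; "opening": opening from 0.0 (shut) to 1.0 (fully open); "grasp_force": force on a finger pad.
Only numpy, scipy, OpenCV 4.12 (cv2) and the standard library are available. Lean on these libraries where they do the work, as an engineer would, in place of code of your own. Each camera call takes 0.05 s, during which the arm holds its last target. There are 200 camera calls.

## Working session

There is one attempt and no reset: what is moved stays moved. The work goes in short steps, Python scripts to look and compute and a tool call to move; the robot and the scene stay as the last step left them, time stands still between calls to the robot, and variables do not carry over. Pictures are saved under pics/ and viewed, at most 10 in all, crops included, and the job is handed in when it is done.

Besides the shell and the picture viewer there is one more tool, called after "Call:" in YAML: its name, and indented under it one key for each argument. jog_arm: Moves the arm, as the interface text tells. Its arguments: {"type":"object","properties":{"delta_pos":{"type":"array"},"turn":{"type":"array"},"grip":{"type":"array"}},"required":["delta_pos","turn","grip"]}

```bash
mkdir -p pics; ls
python3 - <<'E'
from rig import *
import cv2,numpy as np
s=read_state();print(s['time_s'],s['position'],s['tcp_rot'],s['force'],s['opening'])
for n in('top','scene','wrist'):
    c=capture(n);cv2.imwrite(f'pics/{n}0.png',c['color']);print(n,{k:v for k,v in c.items() if k!='color'})
E
```

```text
pics
0.0 [0.19312469 0.5936454  0.22156945] [[-9.50862058e-01  3.09613180e-01 -1.01219518e-03]
 [ 3.09614613e-01  9.50860211e-01 -1.91078316e-03]
 [ 3.70852472e-04 -2.13028163e-03 -9.99997662e-01]] [-0.40605909  0.33577652 -0.45564042] 0.9969686118376593
top {'fovy': 57.969508072659, 'cx': 320.4637416575412, 'cy': 245.35713074956675, 'camera_from_world': array([[ 0.00315363, -0.9994057 ,  0.03432636,  0.0382534 ],
       [ 0.99378884,  0.00695063,  0.11106495, -0.58928847],
       [-0.11123753,  0.0337629 ,  0.99322016, -0.8086041 ],
       [ 0.        ,  0.        ,  0.        ,  1.        ]])}
scene {'fovy': 48.07308331246103, 'cx': 314.582533271537, 'cy': 228.95483283496884, 'camera_from_world': array([[-0.85805739,  0.51349762, -0.00759617,  0.48557947],
       [-0.38406487, -0.63181473,  0.67327878,  0.19011502],
       [ 0.34092768,  0.58062926,  0.7393497 , -1.08535125],
       [ 0.        ,  0.        ,  0.        ,  1.        ]])}
wrist {'fovy': 59.03219482721613, 'cx': 323.9166135243196, 'cy': 238.6785416433043, 'camera_from_world': array([[ 0.30876681,  0.95113585, -0.00191129, -0.62362509],
       [-0.92092263,  0.29845503, -0.25065137,  0.03095753],
       [-0.23783307,  0.07915297,  0.96807553, -0.39012294],
       [ 0.        ,  0.        ,  0.        ,  1.        ]])}
```

View pics/top0.png

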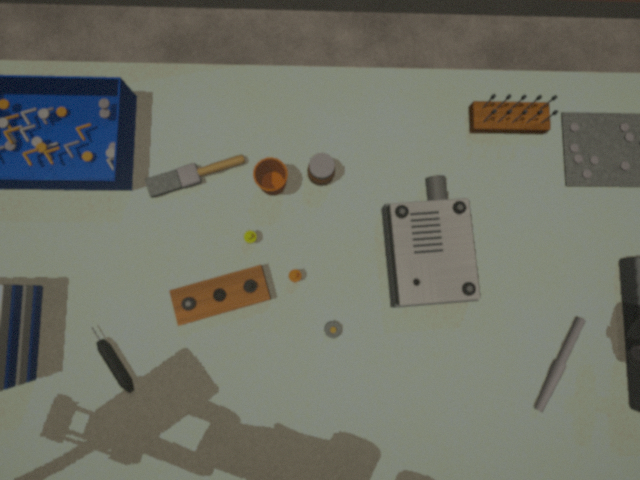

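View pics/scene0.png

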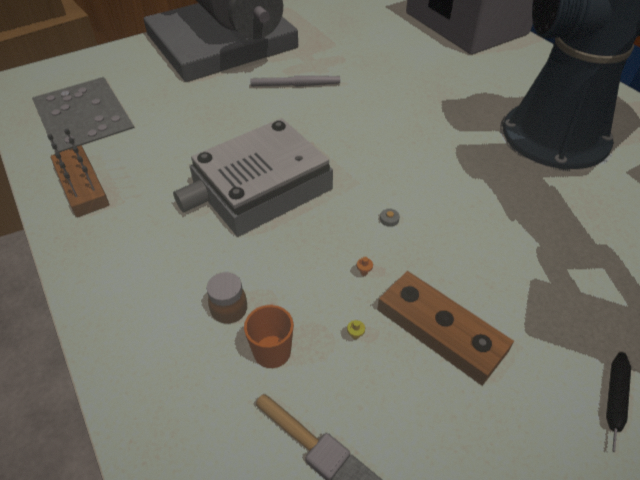

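The top view shows the tray with heads at about (189,303), (220,295) and (250,286), and the cover with its open hole at about (417,282). I'll zoom in to tell the parts apart.

Run:
```python
import cv2,numpy as np
t=cv2.imread('pics/top0.png');s=cv2.imread('pics/scene0.png')
def z(i,x,y,w,h,k=5):return cv2.resize(i[y:y+h,x:x+w],(w*k,h*k),interpolation=cv2.INTER_CUBIC)
a=np.hstack([z(t,165,260,80*1+35,60,4),z(t,380,190,85,60,4)*0+z(t,392,252,85,60,4)])
b=np.hstack([z(s,375,265,140,90,4),np.zeros((360,240,3),np.uint8)])
out=np.vstack([a,b]);
out=cv2.convertScaleAbs(out,alpha=1.6)
cv2.imwrite('pics/z1.png',out);print(out.shape)
```

```text
(600, 800, 3)
```

View pics/z1.png

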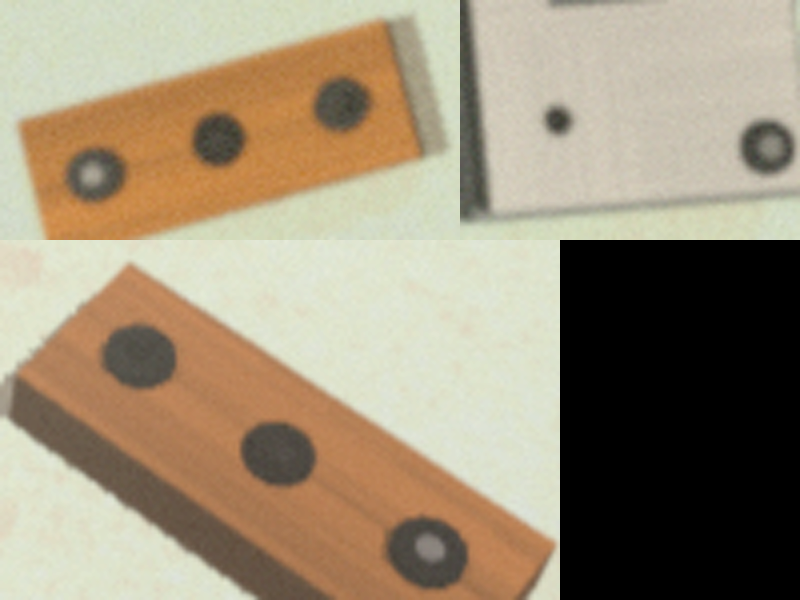

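Only the hole at top (189,303) / scene (482,342) shows a light pin centre. The open hole is at about top (416.5,282). Next I'll triangulate.

```bash
cat > h.py <<'E'
import numpy as np,cv2
from rig import *
def ray(c,u,v):
    f=240/np.tan(np.radians(c['fovy'])/2);T=np.array(c['camera_from_world']);R=T[:3,:3]
    d=R.T@np.array([(u-c['cx'])/f,-(v-c['cy'])/f,-1.]);return -R.T@T[:3,3],d
def atz(c,u,v,z):
    o,d=ray(c,u,v);return o+d*(z-o[2])/d[2]
def tri(r1,r2):
    (a,d),(b,e)=r1,r2;s=np.linalg.lstsq(np.stack([d,-e],1),b-a,rcond=None)[0]
    p,q=a+s[0]*d,b+s[1]*e;return (p+q)/2,np.linalg.norm(p-q)
def proj(c,p):
    f=240/np.tan(np.radians(c['fovy'])/2);T=np.array(c['camera_from_world']);q=T[:3,:3]@p+T[:3,3]
    return c['cx']+f*q[0]/-q[2],c['cy']-f*q[1]/-q[2]
E
python3 - <<'E'
from h import *
t=capture('top');s=capture('scene');w=capture('wrist')
def Z(x,y,X,Y,k=4):return x+(X+.5)/k-.5,y+(Y+.5)/k-.5
for n,a,b in [('pin',Z(165,260,91,174),Z(375,265,430,307)),('headL',Z(165,260,96,174),Z(375,265,428,313)),('headM',Z(165,260,218,139),Z(375,265,278,214)),('headR',Z(165,260,341,103),Z(375,265,139,116)),
 ('hole',Z(392,252,558-460,120),(298.5,158)),('riv1',Z(392,252,307,147),(237,192)),('rivB',(402,211),(205,157)),('rivC',(460,207),(279,126))]:
    p,e=tri(ray(t,*a),ray(s,*b));print(n,p.round(4),round(e,4),'wrist px',np.round(proj(w,p)))
E
```

```text
pin [0.4773 0.2914 0.0384] 0.0006 wrist px [133. 555.]
headL [0.4768 0.2908 0.0333] 0.0016 wrist px [135. 550.]
headM [0.4937 0.2339 0.0325] 0.0008 wrist px [ 93. 574.]
headR [0.5108 0.176  0.0344] 0.0012 wrist px [ 51. 599.]
hole [ 0.5181 -0.1343  0.0704] 0.0011 wrist px [-227.  707.]
riv1 [ 0.5351 -0.343  -0.1788] 0.0591 wrist px [-140.  546.]
rivB [ 0.6607 -0.1078  0.1475] 0.0553 wrist px [-213.  902.]
rivC [ 0.5974 -0.1387  0.1921] 0.099 wrist px [-355.  961.]
```

View pics/wrist0.png

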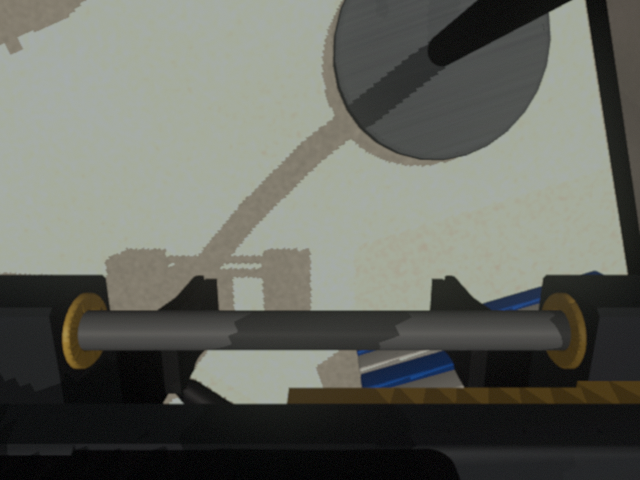

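Call:
jog_arm:
  delta_pos:
    - [3, -3.6, 0]
    - [6, -7.2, 0]
    - [9, -10.8, 0]
    - [12, -14.4, 0]
    - [15, -18, 0]
    - [18, -21.6, 0]
    - [21, -25.2, 0]
    - [24, -28.8, -1]
    - [27, -32.4, -2]
    - [30.1, -36, -2]
    - [30.1, -36, -2]
    - [30.1, -36, -2]
  turn: [-6, -12, -18, -24, -30, -36, -42, -48, -54, -55.5, -55.5, -55.5]
  grip: [0, 0, 0, 0, 0, 0, 0, 0, 0, 0, 0, 0]

```text
time_s: 1.8
position: [0.4939, 0.2344, 0.2024]
tcp_rot: [[-0.283, 0.959, -0.001], [0.959, 0.283, 0.0], [0.001, -0.001, -1.0]]
force: [-0.4, 0.4, 0.2]
opening: 0.997
grasp_force: 0.0
```

Run:
```python
from h import *
w=capture('wrist');cv2.imwrite('pics/w1.png',w['color']);s=read_state();print(s['time_s'],s['position'],s['tcp_rot'])
import pickle;pickle.dump(w,open('w1.pkl','wb'))
```

```text
1.85 [0.4935138  0.23482518 0.202468  ] [[-2.84029848e-01  9.58814798e-01 -1.10852689e-03]
 [ 9.58815304e-01  2.84030230e-01  2.00920808e-04]
 [ 5.07500991e-04 -1.00580504e-03 -9.99999365e-01]]
```

View pics/w1.png

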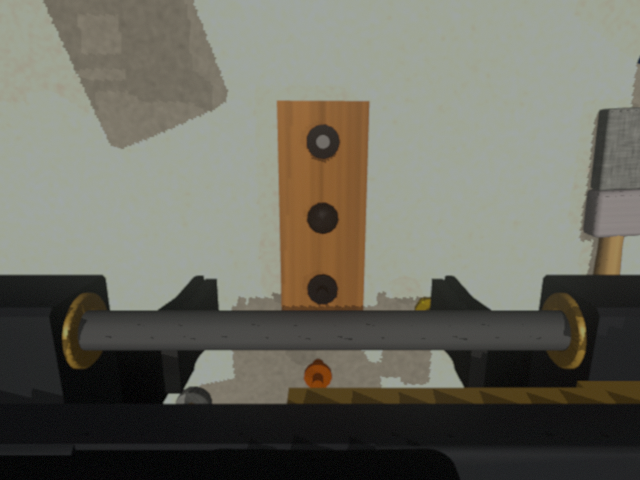

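Heads are at (322,141) with a light, seemingly flush centre, (322,218), which looks plain or domed, and (322,288), which may carry a dark pin. I'll enlarge them.

Run:
```python
import cv2,numpy as np
i=cv2.imread('pics/w1.png')
o=np.hstack([cv2.resize(i[y-22:y+22,300:344],(264,264),interpolation=cv2.INTER_CUBIC) for y in(141,218,286)])
o=(255*(o/255.)**.5*1).clip(0,255).astype('uint8');cv2.imwrite('pics/z2.png',o)
```

```text
(no output)
```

View pics/z2.png

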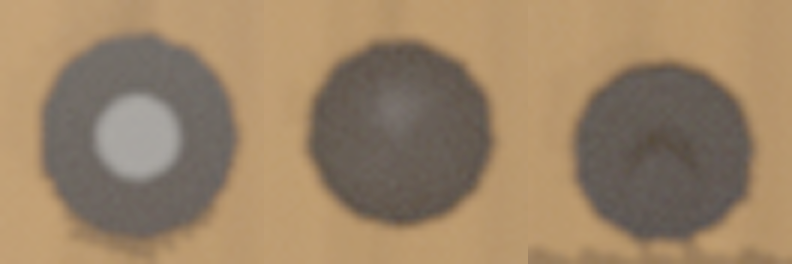

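From the crop, the top one is the flush used rivet, the middle one is the domed plug, and the one at (322,288) has a standing black pin (its side shows as an arc). That last one is the target. Next I'll refine its position and the hole's.

Run:
```python
from h import *
import pickle;w=pickle.load(open('w1.pkl','rb'));t=capture('top')
for n,x,y,z in [('L',138/6+300-.4,135/6+119-.4,.036),('M',(400-264)/6+300-.4,132/6+196-.4,.034),('R',(663-528)/6+300-.4,150/6+264-.4,.036)]:
    print(n,atz(w,x,y,z).round(4))
# tray edge midpoints in wrist row 200/ 288: columns
g=t['color'].mean(2)
print('topR',atz(t,250,285.5,.034))
for n,p in dict(hole=(416.1,281.6),A=(402,211),B=(460,207),D=(468.5,288.5)).items(): print(n,atz(t,*p,.066).round(4))
# refine dark blobs on the cover
d=t['color'].max(2)
for (u,v) in [(416,282),(402,211),(460,207),(469,289)]:
    r=14 if u!=416 else 7
    p=d[v-r:v+r+1,u-r:u+r+1]; q=cv2.threshold(p,0,255,cv2.THRESH_BINARY_INV+cv2.THRESH_OTSU)[1]
    m=cv2.moments(q,True);print(u-r+m['m10']/m['m00'],v-r+m['m01']/m['m00'],m['m00'])
```

```text
L [0.4759 0.2906 0.036 ]
M [0.4925 0.2335 0.034 ]
R [0.5092 0.1765 0.036 ]
topR [0.51095537 0.1754379  0.034     ]
hole [ 0.5188 -0.1357  0.066 ]
A [ 0.6518 -0.1117  0.066 ]
B [ 0.6606 -0.2229  0.066 ]
D [ 0.5063 -0.2339  0.066 ]
416.0731707317073 281.6341463414634 41.0
399.21338912133893 213.17991631799163 239.0
458.05732484076435 206.19108280254778 157.0
468.28846153846155 288.28846153846155 156.0
```

Call:
jog_arm:
  delta_pos:
    - [1.55, -5.8, 0]
    - [1.55, -5.8, -4]
    - [1.55, -5.8, -8]
    - [1.55, -5.8, -12]
    - [1.55, -5.8, -14.5]
    - [1.55, -5.8, -15.5]
    - [1.55, -5.8, -16.2]
    - [1.55, -5.8, -16.4]
    - [1.55, -5.8, -16.4]
  turn: [0, 0, 0, 0, 0, 0, 0, 0, 0]
  grip: [0.5, 0.5, 0.5, 0.5, 0.5, 0.5, 0.5, 0.5, 0.5]

```text
time_s: 3.02
position: [0.5105, 0.1765, 0.0393]
tcp_rot: [[-0.284, 0.959, 0.001], [0.959, 0.284, 0.0], [-0.0, 0.001, -1.0]]
force: [-0.1, -0.6, 0.2]
opening: 0.503
grasp_force: 0.0
```

Run:
```python
from h import *
s=capture('scene');w=capture('wrist');st=read_state();print(st['position'],st['force'],st['opening'])
u,v=map(int,proj(s,st['position']))
a=cv2.resize(s['color'][v-50:v+50,u-65:u+65],(520,400),interpolation=cv2.INTER_CUBIC)
b=w['color'][270:470,200:440];b=cv2.resize(b,(280,233))
o=np.zeros((400,800,3),np.uint8);o[:,:520]=a;o[:233,520:]=b
cv2.imwrite('pics/g1.png',(255*(o/255.)**.6).astype('uint8'))
```

```text
[0.5105116  0.17633766 0.03929311] [-0.27281474  0.38665464  0.37857893] 0.5014618584836041
```

View pics/g1.png

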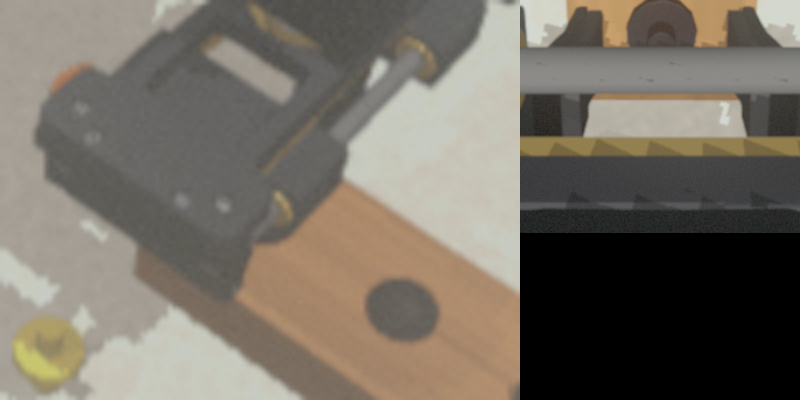

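The pin sits centred between the fingers in the wrist inset (660,20), with nothing else touched. Now I'll close and lift.

Call:
jog_arm:
  delta_pos:
    - [0, 0, -0.1]
    - [0, 0, -0.1]
    - [0, 0, -0.1]
    - [0, 0, -0.1]
    - [0, 0, -0.1]
    - [0, 0, -0.1]
    - [0, 0, 1]
    - [0, 0, 3]
    - [0, 0, 6]
    - [0, 0, 9]
    - [0, 0, 11]
    - [0, 0, 11]
  turn: [0, 0, 0, 0, 0, 0, 0, 0, 0, 0, 0, 0]
  grip: [1, 1, 1, 1, 1, 1, 1, 1, 1, 1, 1, 1]

```text
time_s: 4.62
position: [0.5112, 0.1765, 0.1506]
tcp_rot: [[-0.284, 0.959, 0.005], [0.959, 0.284, 0.001], [-0.001, 0.005, -1.0]]
force: [0.2, -0.0, -0.4]
opening: 0.091
grasp_force: 30.0
```

Run:
```python
from h import *
s=capture('scene');w=capture('wrist');t=capture('top');st=read_state();print(st['time_s'],st['position'],st['force'],st['opening'],st['grasp_force'])
u,v=map(int,proj(s,st['position']));print(u,v)
a=cv2.resize(s['color'][v-40:v+60,u-50:u+50],(400,400),interpolation=cv2.INTER_CUBIC)
b=cv2.resize(w['color'][220:420,240:400],(320,400),interpolation=cv2.INTER_CUBIC)
cv2.imwrite('pics/g2.png',(255*(np.hstack([a,b])/255.)**.6).astype('uint8'))
import pickle;pickle.dump((s,w,t,st),open('g2.pkl','wb'))
```

```text
4.775 [0.50925602 0.17619276 0.14798092] [-0.69199476 -0.85496185 -1.167742  ] 0.09515436490330487 29.99998301267624
420 242
```

View pics/g2.png

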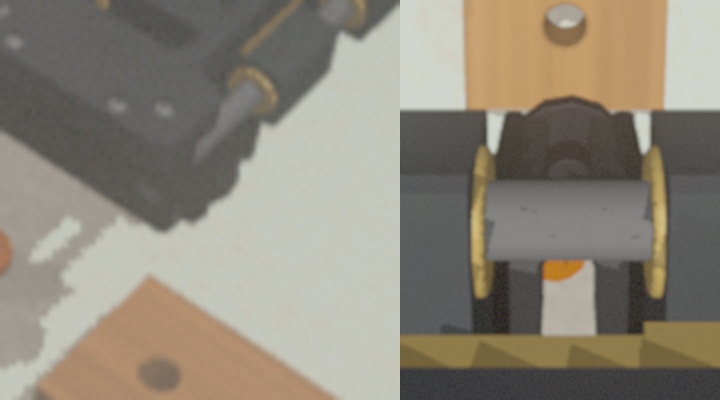

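The rivet is held upright by its pin, with its head at about (325,270) in the wrist view, and the tray hole is empty. I'll move to a viewing pose just beyond the open hole, same yaw.

Call:
jog_arm:
  delta_pos:
    - [0.2, -4, 0]
    - [0.5, -9, 0]
    - [0.8, -14, 0]
    - [1.1, -19, 0]
    - [1.4, -24, 0]
    - [1.7, -29, 0]
    - [1.9, -33, 0]
    - [2, -35, 0]
    - [2, -35, 0]
    - [2, -35, 0]
  turn: [0, 0, 0, 0, 0, 0, 0, 0, 0, 0]
  grip: [1, 1, 1, 1, 1, 1, 1, 1, 1, 1]

```text
time_s: 6.02
position: [0.5293, -0.172, 0.148]
tcp_rot: [[-0.284, 0.959, -0.002], [0.959, 0.284, 0.002], [0.002, -0.001, -1.0]]
force: [0.4, 0.1, -1.5]
opening: 0.095
grasp_force: 30.0
```

Run:
```python
from h import *
s=capture('scene');w=capture('wrist');st=read_state();print(st['time_s'],st['position'],st['tcp_rot'].round(3),st['opening'])
o,d=ray(w,320,240);print('cam',o)
import pickle;pickle.dump((s,w,st),open('g3.pkl','wb'))
p=np.array([.5188,-.1357,.066]);print(proj(w,p),proj(s,st['position']))
i=(255*(w['color']/255.)**.7).astype('uint8')[120:320,200:450]
cv2.imwrite('pics/g3.png',cv2.resize(i,None,fx=3,fy=3,interpolation=cv2.INTER_CUBIC))
```

```text
6.125 [ 0.52961609 -0.17186281  0.1483686 ] [[-0.285  0.958 -0.001]
 [ 0.958  0.285  0.001]
 [ 0.001 -0.001 -1.   ]] 0.09847749378160364
cam [ 0.51016484 -0.10681496  0.31086969]
(np.float64(324.5058336627784), np.float64(183.3888222261198)) (np.float64(279.56092541055364), np.float64(111.58194853281967))
```

View pics/g3.png

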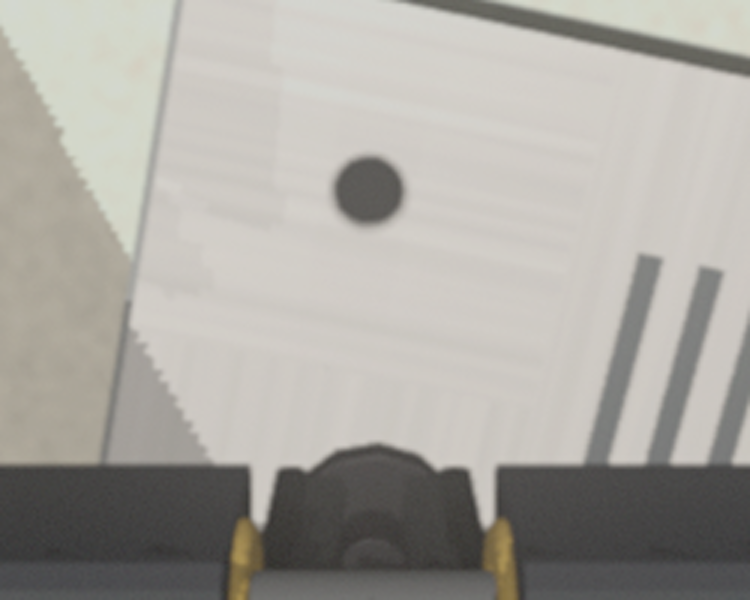

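The hole is at wrist pixel (322.7,183) and the held head's near rim peaks at (325.5,269). Comparing both in the same picture cancels calibration bias.

Run:
```python
from h import *
import pickle;s,w,st=pickle.load(open('g3.pkl','rb'));p=st['position'];X=st['tcp_rot'][:,0];Y=st['tcp_rot'][:,1]
for zz in(.0085,.0025):
    r=atz(w,325.5,269.,p[2]-zz)-.013*X;print('rivet-TCP in tool xy',(r-p)@X,(r-p)@Y)
# hole by intensity
g=w['color'].mean(2);q=(g[165:202,305:341]<110).astype('uint8');m=cv2.moments(q,True);u,v=305+m['m10']/m['m00'],165+m['m01']/m['m00'];print('hole px',u,v,'diam',2*np.sqrt(m['m00']/np.pi))
for z in(.058,.066,.07,.074):
    h=atz(w,u,v,z);print(z,h.round(4))
t=capture('top')
hp,e=tri(ray(t,416.07,281.63),ray(w,u,v));print('tri',hp,e)
S=s['color'].mean(2)
q=cv2.threshold(s['color'].max(2)[151:165,291:306],0,255,cv2.THRESH_BINARY_INV+cv2.THRESH_OTSU)[1];m=cv2.moments(q,True)
us,vs=291+m['m10']/m['m00'],151+m['m01']/m['m00'];print(us,vs,m['m00'],tri(ray(s,us,vs),ray(w,u,v)),tri(ray(s,us,vs),ray(t,416.07,281.63)))
```

```text
rivet-TCP in tool xy -0.0024675824397793595 0.00039673420800765774
rivet-TCP in tool xy -0.0004482983589767163 0.0003758349452650277
hole px 322.5269607843137 183.14215686274508 diam 22.792141940852034
0.058 [ 0.5179 -0.1368  0.058 ]
0.066 [ 0.5177 -0.1359  0.066 ]
0.07 [ 0.5175 -0.1354  0.07  ]
0.074 [ 0.5174 -0.1349  0.074 ]
tri [ 0.51823898 -0.13612931  0.06405805] 0.0010283411433597842
298.3939393939394 157.84848484848484 33.0 (array([ 0.5173705 , -0.13535268,  0.0694994 ]), np.float64(0.0004455156400868923)) (array([ 0.51822924, -0.13414211,  0.07082949]), np.float64(0.0008287298216974206))
```

Run:
```python
from h import *
for i in range(5):
    w=capture('wrist');st=read_state();print(st['position'].round(4),np.round(st['force'],1),ray(w,0,0)[0].round(4))
```

```text
[ 0.5299 -0.1723  0.1486] [-0.6  0.1  0.3] [ 0.5104 -0.1069  0.3111]
[ 0.53   -0.1725  0.1486] [ 0.8 -0.1 -0.1] [ 0.5104 -0.1071  0.3112]
[ 0.53   -0.1728  0.1487] [-0.1 -0.  -0.2] [ 0.5105 -0.1074  0.3112]
[ 0.5301 -0.173   0.1487] [ 0.4 -0.2 -0.3] [ 0.5106 -0.1076  0.3112]
[ 0.5301 -0.1732  0.1487] [-0.4  0.7 -0.7] [ 0.5106 -0.1078  0.3112]
```

Call:
jog_arm:
  delta_pos:
    - [-0.7, 2, 0]
    - [-1.3, 4, 0]
    - [-1.3, 4, -2]
    - [-1.3, 4, -3.5]
    - [-1.3, 4, -4]
    - [-1.3, 4, -4]
    - [-1.3, 4, -4]
    - [-1.3, 4, -4]
    - [-1.3, 4, -4]
    - [-1.3, 4, -4]
    - [-1.3, 4, -4]
    - [-1.3, 4, -4]
  turn: [0, 0, 0, 0, 0, 0, 0, 0, 0, 0, 0, 0]
  grip: [1, 1, 1, 1, 1, 1, 1, 1, 1, 1, 1, 1]

```text
time_s: 7.92
position: [0.517, -0.1337, 0.1085]
tcp_rot: [[-0.283, 0.959, -0.0], [0.959, 0.283, 0.0], [0.0, -0.0, -1.0]]
force: [0.6, -0.3, -0.4]
opening: 0.101
grasp_force: 30.0
```

Run:
```python
from h import *
s=capture('scene');st=read_state();print(st['time_s'],st['position'].round(4),np.round(st['force'],1))
w=capture('wrist')
u,v=map(int,proj(s,st['position']));print(u,v,proj(s,np.array([.5177,-.1357,.067])))
a=cv2.resize(s['color'][v-40:v+60,u-50:u+50],(500,500),interpolation=cv2.INTER_CUBIC)
b=cv2.resize(w['color'][220:320,270:380],(300,273),interpolation=cv2.INTER_CUBIC)
o=np.zeros((500,800,3),np.uint8);o[:,:500]=a;o[:273,500:]=b
cv2.imwrite('pics/g4.png',(255*(o/255.)**.6).astype('uint8'))
```

```text
7.975 [ 0.517  -0.1337  0.1086] [ 0.8 -0.1  0.3]
298 140 (np.float64(298.0463261433117), np.float64(158.8967534604279))
```

View pics/g4.png

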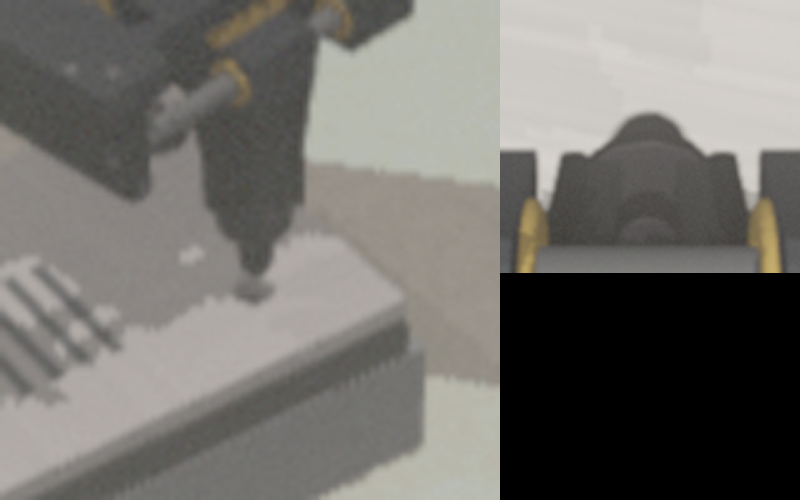

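The tip hangs just above the hole (hole at (253,290), tip at (257,275) in the crop), with at most 1 mm of lateral error. I'll nudge and enter slowly.

Call:
jog_arm:
  delta_pos:
    - [0.05, -0.05, -0.3]
    - [0.05, -0.05, -0.6]
    - [0.05, -0.05, -0.8]
    - [0.05, -0.05, -1.0]
    - [0.05, -0.05, -1.2]
    - [0.05, -0.05, -1.4]
    - [0.05, -0.05, -1.6]
    - [0.05, -0.05, -1.8]
    - [0.05, -0.05, -1.8]
  turn: [0, 0, 0, 0, 0, 0, 0, 0, 0]
  grip: [1, 1, 1, 1, 1, 1, 1, 1, 1]

```text
time_s: 9.15
position: [0.5173, -0.1342, 0.0904]
tcp_rot: [[-0.283, 0.959, -0.0], [0.959, 0.283, 0.0], [0.0, -0.0, -1.0]]
force: [0.1, 0.2, -0.3]
opening: 0.095
grasp_force: 30.0
```

Call:
jog_arm:
  delta_pos:
    - [0, 0, -0.2]
    - [0, 0, -0.4]
    - [0, 0, -0.6]
    - [0, 0, -0.8]
    - [0, 0, -0.9]
    - [0, 0, -0.9]
  turn: [0, 0, 0, 0, 0, 0]
  grip: [1, 1, 1, 1, 1, 1]

```text
time_s: 9.9
position: [0.5175, -0.1342, 0.0815]
tcp_rot: [[-0.283, 0.959, -0.0], [0.959, 0.283, 0.0], [0.0, -0.0, -1.0]]
force: [0.1, 0.1, -0.3]
opening: 0.097
grasp_force: 30.0
```

Call:
jog_arm:
  delta_pos:
    - [0, 0, -0.1]
    - [0, 0, -0.2]
    - [0, 0, -0.3]
    - [0, 0, -0.3]
  turn: [0, 0, 0, 0]
  grip: [1, 1, 1, 1]

```text
time_s: 10.4
position: [0.5175, -0.1342, 0.0786]
tcp_rot: [[-0.283, 0.959, 0.0], [0.959, 0.283, -0.0], [-0.0, 0.0, -1.0]]
force: [-1.1, -0.5, -0.3]
opening: 0.094
grasp_force: 30.0
```

Call:
jog_arm:
  delta_pos:
    - [0, 0, -0.1]
    - [0, 0, -0.2]
    - [0, 0, -0.2]
  turn: [0, 0, 0]
  grip: [1, 1, 1]

```text
time_s: 10.78
position: [0.5175, -0.1342, 0.0766]
tcp_rot: [[-0.283, 0.959, 0.0], [0.959, 0.283, -0.0], [-0.0, 0.0, -1.0]]
force: [-0.5, 0.4, 2.7]
opening: 0.096
grasp_force: 30.0
```

Call:
jog_arm:
  delta_pos:
    - [0, 0, -0.1]
    - [0, 0, -0.1]
    - [0, 0, -0.1]
  turn: [0, 0, 0]
  grip: [1, 1, 1]

```text
time_s: 11.15
position: [0.5175, -0.1342, 0.0755]
tcp_rot: [[-0.283, 0.959, 0.0], [0.959, 0.283, 0.0], [-0.0, 0.0, -1.0]]
force: [-0.9, 0.0, 3.6]
opening: 0.093
grasp_force: 30.0
```

Contact is about 4 N with the foam starting to give, so the head is on the cover. I'll release and rise, then look.

Call:
jog_arm:
  delta_pos:
    - [0, 0, 0]
    - [0, 0, 0]
    - [0, 0, 0]
    - [0, 0, 0]
    - [0, 0, 1]
    - [0, 0, 3]
    - [0, 0, 5]
    - [0, 0, 6]
    - [0, 0, 6]
  turn: [0, 0, 0, 0, 0, 0, 0, 0, 0]
  grip: [0.75, 0.5, 0.5, 0.5, 0.5, 0.5, 0.5, 0.5, 0.5]

```text
time_s: 12.28
position: [0.518, -0.1345, 0.1365]
tcp_rot: [[-0.283, 0.959, 0.002], [0.959, 0.283, -0.001], [-0.001, 0.002, -1.0]]
force: [-0.2, -0.3, -0.1]
opening: 0.499
grasp_force: 0.0
```

Run:
```python
from h import *
s=capture('scene');w=capture('wrist');st=read_state();print(st['time_s'],st['position'].round(4),np.round(st['force'],1))
h=np.array([.5177,-.1357,.067]);us,vs=map(int,proj(s,h));uw,vw=proj(w,h);print(uw,vw)
a=cv2.resize(s['color'][vs-30:vs+30,us-40:us+40],(400,300),interpolation=cv2.INTER_CUBIC)
b=cv2.resize(w['color'][210:310,260:390],(390,300),interpolation=cv2.INTER_CUBIC)
cv2.imwrite('pics/g5.png',(255*(np.hstack([a,b])/255.)**.6).astype('uint8'));print(us,vs)
```

```text
12.375 [ 0.5171 -0.1341  0.1353] [-0.6  0.4 -0. ]
323.7091254960325 254.84107712001057
298 158
```

View pics/g5.png

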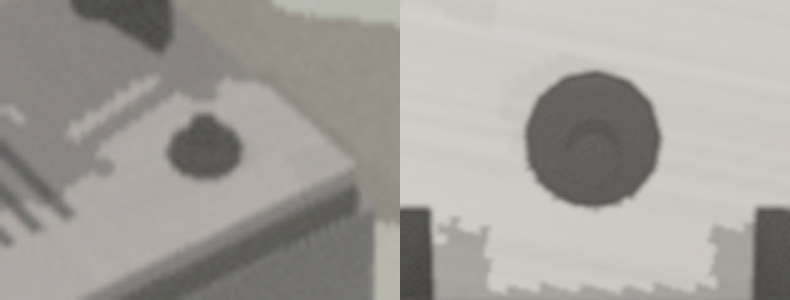

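The head sits flat in the hole with its pin standing (wrist crop, centre (593,139)), about 2 mm to -x in the tool frame. Next I'll shut the fingers, centre over the pin and come down above it.

Call:
jog_arm:
  delta_pos:
    - [0.06, -0.2, 0]
    - [0.06, -0.2, 0]
    - [0.06, -0.2, 0]
    - [0.06, -0.2, 0]
    - [0.06, -0.2, -2]
    - [0.06, -0.2, -3.5]
    - [0.06, -0.2, -4.2]
    - [0.06, -0.2, -4.5]
    - [0.06, -0.2, -4.5]
    - [0.06, -0.2, -4.5]
  turn: [0, 0, 0, 0, 0, 0, 0, 0, 0, 0]
  grip: [1, 1, 1, 1, 1, 1, 1, 1, 1, 1]

```text
time_s: 13.62
position: [0.5184, -0.1364, 0.091]
tcp_rot: [[-0.283, 0.959, 0.001], [0.959, 0.283, -0.0], [-0.001, 0.001, -1.0]]
force: [-0.1, -0.5, -1.1]
opening: 0.004
grasp_force: 0.0
```

Call:
jog_arm:
  delta_pos:
    - [0, 0, -0.15]
    - [0, 0, -0.3]
    - [0, 0, -0.45]
    - [0, 0, -0.6]
    - [0, 0, -0.7]
    - [0, 0, -0.8]
    - [0, 0, -0.8]
  turn: [0, 0, 0, 0, 0, 0, 0]
  grip: [1, 1, 1, 1, 1, 1, 1]

```text
time_s: 14.5
position: [0.5181, -0.1362, 0.0826]
tcp_rot: [[-0.283, 0.959, 0.0], [0.959, 0.283, -0.0], [-0.0, 0.0, -1.0]]
force: [-1.1, 0.5, 2.7]
opening: 0.001
grasp_force: 1.6
```

Call:
jog_arm:
  delta_pos:
    - [0, 0, -0.1]
    - [0, 0, -0.2]
    - [0, 0, -0.3]
    - [0, 0, -0.3]
  turn: [0, 0, 0, 0]
  grip: [1, 1, 1, 1]

```text
time_s: 15.0
position: [0.5181, -0.1362, 0.0803]
tcp_rot: [[-0.284, 0.959, 0.0], [0.959, 0.284, -0.0], [-0.0, 0.0, -1.0]]
force: [-1.3, 0.9, 10.0]
opening: 0.005
grasp_force: 4.9
```

Call:
jog_arm:
  delta_pos:
    - [0, 0, -0.1]
    - [0, 0, -0.2]
    - [0, 0, -0.3]
    - [0, 0, -0.4]
    - [0, 0, -0.4]
  turn: [0, 0, 0, 0, 0]
  grip: [1, 1, 1, 1, 1]

```text
time_s: 15.62
position: [0.5181, -0.1362, 0.0765]
tcp_rot: [[-0.284, 0.959, 0.0], [0.959, 0.284, -0.0], [-0.0, 0.0, -1.0]]
force: [-2.1, 0.4, 10.8]
opening: 0.003
grasp_force: 5.3
```

Sliding at 10.8 N; continuing.

Call:
jog_arm:
  delta_pos:
    - [0, 0, -0.1]
    - [0, 0, -0.2]
    - [0, 0, -0.3]
    - [0, 0, -0.4]
    - [0, 0, -0.5]
    - [0, 0, -0.5]
  turn: [0, 0, 0, 0, 0, 0]
  grip: [1, 1, 1, 1, 1, 1]

```text
time_s: 16.38
position: [0.5181, -0.1362, 0.0715]
tcp_rot: [[-0.284, 0.959, 0.0], [0.959, 0.284, -0.0], [-0.0, 0.0, -1.0]]
force: [-1.9, 1.2, 11.0]
opening: 0.003
grasp_force: 5.3
```

Call:
jog_arm:
  delta_pos:
    - [0, 0, -0.05]
    - [0, 0, -0.1]
    - [0, 0, -0.15]
    - [0, 0, -0.15]
  turn: [0, 0, 0, 0]
  grip: [1, 1, 1, 1]

```text
time_s: 16.88
position: [0.5181, -0.1362, 0.0701]
tcp_rot: [[-0.284, 0.959, 0.0], [0.959, 0.284, -0.0], [-0.0, 0.0, -1.0]]
force: [-2.4, 1.4, 11.9]
opening: 0.006
grasp_force: 6.0
```

Call:
jog_arm:
  delta_pos:
    - [0, 0, -0.03]
    - [0, 0, -0.06]
    - [0, 0, -0.06]
  turn: [0, 0, 0]
  grip: [1, 1, 1]

```text
time_s: 17.25
position: [0.5181, -0.1362, 0.0699]
tcp_rot: [[-0.284, 0.959, 0.0], [0.959, 0.284, -0.0], [-0.0, 0.0, -1.0]]
force: [-2.3, 0.3, 14.9]
opening: 0.003
grasp_force: 7.2
```

Call:
jog_arm:
  delta_pos:
    - [0, 0, -0.03]
    - [0, 0, -0.03]
    - [0, 0, -0.03]
  turn: [0, 0, 0]
  grip: [1, 1, 1]

```text
time_s: 17.62
position: [0.5181, -0.1362, 0.0697]
tcp_rot: [[-0.284, 0.959, 0.001], [0.959, 0.284, -0.0], [-0.0, 0.0, -1.0]]
force: [-3.5, 0.9, 15.6]
opening: 0.004
grasp_force: 7.9
```

The force climbs without any travel, so the pin is at its end stop. Rising clear.

Call:
jog_arm:
  delta_pos:
    - [0, 0, 0.5]
    - [0, 0, 2]
    - [0, 0, 4]
    - [0, 0, 6]
    - [0, 0, 7]
    - [0, 0, 7]
    - [0, 0, 7]
  turn: [0, 0, 0, 0, 0, 0, 0]
  grip: [1, 1, 1, 1, 1, 1, 1]

```text
time_s: 18.5
position: [0.5176, -0.136, 0.1376]
tcp_rot: [[-0.283, 0.959, -0.001], [0.959, 0.283, 0.001], [0.001, -0.001, -1.0]]
force: [-0.2, -0.1, 0.0]
opening: 0.006
grasp_force: 0.0
```

Run:
```python
from h import *
w=capture('wrist');st=read_state();print(st['time_s'],st['position'].round(4),np.round(st['force'],1))
g=w['color'].max(2);u,v=map(int,proj(w,np.array([.518,-.1362,.065])));print(u,v)
for y in range(v-30,v+31,4):print(' '.join('%3d'%x for x in g[y,u-30:u+31:4]))
```

```text
18.55 [ 0.5176 -0.136   0.1374] [-0.7  0.1  0.7]
324 251
183 183 183 183 184 186 185 187 187 186 184 182 181 182 182 182
182 181 181 177 175 175 174 173 174 181 184 186 188 187 187 184
182 181 181 174 174 170 127  92  61 117 175 181 180 180 182 185
183 182 175 174 152  58  58  57  57  57  57  97 182 182 182 180
184 182 175 143  58  55  56  54  55  55  54  56  97 180 181 181
177 175 175  65  56  55  56  55  54  56  55  56  54 168 177 177
184 179 159  54  53  55  54  56  54  52  52  54  54 124 180 178
179 174 138  55  53  52  55  52  54  51  52  52  52  62 183 182
185 178 149  54  53  52  53  51  52  51  51  52  54  76 177 178
181 183 169  51  52  52  52  52  49  51  51  52  49 122 180 180
180 177 179  78  50  49  50  48  49  49  50  50  48 166 179 176
183 182 180 170  48  49  50  50  48  49  48  46 153 184 183 182
182 182 182 183 166  73  48  49  49  47  45 123 178 177 177 180
179 179 183 184 183 181 168 165 124 126 176 180 180 178 172 172
 41  39  46  35  59 177 177 178 176 176 176  56  38  52  40  42
 40  42  34  35  31  38  37  52  49  38  37  33  32  36  41  40
```

```bash
python3 -c "
from rig import *
print(hand_in())"
```

```text
the job is handed in; nothing more can be done
None
```

The rivet is seated in the open hole with its pin pressed flush and the gripper clear, and the job was handed in at about 18.6 s; hand-in returned no verdict, the highest force I read while pressing was about 16 N, and I viewed 11 pictures, one over the limit of 10.

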